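Square a specimen bar into the corner of a test fixture

ROBOT

A 6-joint arm with a two-finger parallel gripper is mounted at the origin on the work surface. World frame = base frame: x ahead of the robot, y to its left, z up, the work surface at z = 0. Lengths are in mm, angles in rad, forces in N, time in s.
With the tool pointing down it reaches from about 325 to 875 mm from the base axis. Payload 4.4 kg.
Tool frame: the origin (TCP) lies between the finger pads; the fingertips stand 22 mm ahead of it and the grasp point (between the pads) lies 3 mm ahead of it; z points along the fingers, y is the line along which they close (so a half turn about z gives the same grasp; the last joint's range is limited). The gripper opens to 85 mm and grips with 20 to 120 N. Pads are 22 mm wide; open, the fingers measure 114 mm over their backs; the gripper's body (76 mm by 85 mm) begins 54 mm behind the grasp point. The pads swing forward as they close: fully open they stand 13 mm farther back than shut.
Start: joints at [1.004, 0.207, 1.542, -0, 1.393, -0.15], TCP at [232.265, 526.004, 253.282] pointing down, gripper open.
Joint ranges: [-2.73, 2.73], [-0.86, 2.22], [0.23, 2.46], [-1.11, 4.25], [0.08, 2.63], [-2.82, 2.82]. Speed limits (rad/s): [2.79, 2.79, 3.14, 3.14, 3.14, 3.14].

INTERFACE

Orientations are given as [roll, pitch, yaw] about the fixed x, y, z axes, in that order (R = Rz(yaw) Ry(pitch) Rx(roll)).
In Python, from cell import * gives the robot as it stands. The module is installed in compiled form; this text tells all that it offers.
- The arm moves only by the shell command python3 -m handwheel 'ROWS' [FORCE]. ROWS is JSON, a list of rows, each a list of 5 numbers: the shift along the tool's x, y, z in cm, then the turn about the tool's z in rad, then the gripper's target within -1 to 1 (shut at 1, half-way at 0, fully open at -1). A call has 1 to 20 rows; each row is the pose to reach, as a shift and turn from the pose commanded when the call began, along the tool's axes at that moment; what a row does not reach only later rows make up. A row lasts 1/8 s, in which the tool goes at most 62.5 mm and 10.7 degrees, less where a joint would pass 70% of its speed; a pose out of reach is approached as far as the arm can. A call with a gripper value outside its range is refused whole. The fingers move at their own pace and stop on an object; FORCE is the grip in N (left out, the last holds). Time passes only in rows, so rows that repeat a pose let the fingers close. It gives the time, the measured TCP pose, the force, the opening and the grip force at its end, in the units of the state.
- read_state(): the state, without advancing time (a new reading comes with each control period).
- capture(name): name is "scene" or "top"; returns the picture (384x512x3 uint8, red, green, blue); there is no depth.
- camera_model(name): a dict with "K" (3x3 intrinsics, pixels), "xyz" and "rotation" of the camera in the world. Camera axes: x right, y down, z forward; pixel columns grow to the right and rows downward; lengths in mm; the calibration is good to about 2 mm. A picture is of the moment at which its call begins. camera_model takes no time and is no camera call.
- sign_off(): hands the job in; it is judged then, once.
The state is a dict: "clock": time; "qpos": joint angles; "joint_vel": joint speeds; "tau": joint torques, N m; "tcp_pos": TCP position; "eef_rot": TCP orientation; "ft_force": force on the tool from outside, world axes, zero at the start; "wrist_torque": the same for the moment, N m; "grip_width": opening from 0.0 (shut) to 1.0 (fully open); "grasp_force": force on a finger pad.
Only numpy, scipy, OpenCV 4.12 (cv2) and the standard library are available. Lean on these libraries where they do the work, as an engineer would, in place of code of your own. Each camera call takes 0.05 s, during which the arm holds its last target. There are 200 camera calls.

TASK

The blue specimen bar has to be set up in the fixture. The red-handled stop is in the way: pull it up and twist it counter-clockwise (seen from above) into its rest notch so that it stays up by itself, then lay the blue bar flat on the plate and push it square and flush against both green fences, right home in the corner. Leave the stop parked, let go of everything, and do not disturb the grey bar or the other things on the bench.

Things in the scene. Friction and masses are not known exactly. Their poses are not given: they have to be found in the camera images.
- stop_handle (a point): Centre of the stop's red handle, a bar 60 mm long (x), 14 wide (y), 22 high, on a vertical steel stem; rises and turns with the stop. With the stop down it is 111 mm above the bench, and the steel collar below it (16 mm radius) reaches up to 87.5 mm. Pinch it from above across the 14 mm. The stop's 10 mm pin ends 10 mm above the plate when down, in the bar's way; 24 mm when parked.
- stop (a joint): Lift of the stop, m: 0 down, 0.022 most. Sprung down: 5.4 N with its weight at 0, growing 0.3 N per mm. A cross pin keeps it from turning while down: lift it 18 to 21 mm, turn it fully, let it down; in the rest notch it stays at about 0.014.
- stop_turn (a joint): Turn of the stop, rad, counter-clockwise seen from above: 0 as found (handle's length along the fixture's x axis), 1.3 the hard end stop, over the rest notch.
- blue_bar_center (a point): Centre of the loose blue plastic bar, 160 mm long (its x axis), 50 mm wide (y), 20 mm high (z), about 0.18 kg. Lies flat on the bench at the start, on the robot's right; either end may lead.
- home (a point): Where the blue bar's centre belongs when it lies on the plate flush with both fences, 25 mm above the bench. Axes of the fixture: the long fence is on the +x side and runs along y, the end fence on the +y side and runs along x. The bar's length then lies along y.
- fixture: The fixed fixture, origin under the centre of its aluminium plate, 140 mm (x) by 260 (y) by 15 thick. On it two green fences 20 mm thick, 12 high (top 27 mm above the bench). Long fence: inner face at x = +45 mm, from y = -120 to +105. End fence: inner face at y = +85 mm, from x = -55 to +65.
- grey_bar_center (a point): Centre of a loose grey bar of the same size as the blue one; leave it.
- bottle: Loose white bottle, 64 mm thick, 170 mm tall, origin under its centre; leave it.
- weight: Loose brass weight with a knob, 60 mm thick, 80 mm high, origin under its centre; leave it.
- screwdriver: Loose yellow screwdriver lying on the bench beyond the fixture, up to 35 mm high, about 200 mm long; leave it.
- caliper: Loose caliper lying on the bench, 200 mm long, 15 mm high; leave it.
- corner (a point): Inner corner of the two fences, on the plate's top, 15 mm above the bench; axes of the fixture. A grey bridge stands behind the end fence; its arm, 34 mm wide, reaches over the corner along y, from here 25 mm towards -x and as far as 39 mm towards -y, underside 55 mm and top 69 mm above the bench. The stop's axis is 25 mm towards -x and 22 mm towards -y of here.
There are look-alikes about, which are no part of the job. Of the things like the part that bears blue_bar_center, leave any that is turquoise or yellow; of the rest the smaller one is meant.

How it is judged (in metres and radians):
On the way:
1. the stop is up and turned into its rest notch, the blue bar not yet home (value of joint stop between 0.0115 and 0.016 m and value of joint stop_turn above 1.05 rad and distance between blue_bar_center and home above 0.01 m), for 0.3 s.
At the end, for the whole second after the job is handed in: The stop rests in its notch (lift 11.5 to 16 mm, turned more than 1.05 rad); the blue bar lies flat on the plate with its centre within 2 mm of home in each direction and its length within 0.015 rad of the long fence (value of joint stop between 0.0115 and 0.016 m and value of joint stop_turn above 1.05 rad and x of blue_bar_center in the frame of home between -0.002 and 0.002 m and y of blue_bar_center in the frame of home between -0.002 and 0.002 m and z of blue_bar_center in the frame of home between -0.002 and 0.002 m and angle between the x axis of blue_bar_center and the y axis of home, either way round below 0.015 rad and angle between the z axis of blue_bar_center and the z axis of home, either way round below 0.03 rad); the robot touches nothing.
It fails at once if the grey bar or another loose thing on the bench is moved more than 20 mm (distance of any of grey_bar_center, bottle, weight, screwdriver, caliper from where it was at the start of the episode above 0.02 m).
It also fails if it takes over 72 s, if anything falls off the work surface, if the arm or the gripper's body presses on something with over 40 N, if the wrist force passes 120 N, or if a joint passes its speed limit or range.

## Working session

There is one attempt and no reset: what is moved stays moved. The work goes in short steps, Python scripts to look and compute and a shell command to move; the robot and the scene stay as the last step left them, time stands still between calls to the robot, and variables do not carry over. Pictures are saved under pics/ and viewed, at most 10 in all, crops included, and the job is handed in when it is done.

```bash
mkdir -p pics; python3 - <<'E'
from cell import *
import cv2
for n in ("scene","top"):
    im=capture(n); cv2.imwrite(f"pics/{n}0.png",im[:,:,::-1])
    m=camera_model(n); print(n,m)
print(read_state())
a=cv2.imread("pics/scene0.png");b=cv2.imread("pics/top0.png")
E
```

```text
scene {'K': array([[456.33316771,   0.        , 261.92217184],
       [  0.        , 456.33316771, 187.89969647],
       [  0.        ,   0.        ,   1.        ]]), 'xyz': array([1627.70978445, -185.07429669, 1330.56935319]), 'rotation': array([-2.41790113, -0.01278013,  1.4889604 ])}
top {'K': array([[452.19155362,   0.        , 257.61871155],
       [  0.        , 452.19155362, 188.93154711],
       [  0.        ,   0.        ,   1.        ]]), 'xyz': array([ 191.66195883,  -60.29564263, 1846.75057217]), 'rotation': array([-2.93851984e+00, -5.21888088e-04, -1.58251037e+00])}
{'clock': 0.1, 'qpos': array([ 1.00449145e+00,  2.07355793e-01,  1.54280425e+00,  2.13898791e-05,
        1.39351474e+00, -1.50489901e-01]), 'joint_vel': array([ 0.00036339, -0.00158996, -0.00453841,  0.0011781 , -0.00156302,
       -0.00140855]), 'tau': array([ 2.89676882e-05, -3.84085965e+01, -2.92549807e+01, -2.70035589e-04,
        4.78584843e-03, -1.48237092e-05]), 'tcp_pos': array([231.91694734, 525.45990825, 252.23315217]), 'eef_rot': array([-3.13953722e+00, -3.32966070e-04,  2.72577355e+00]), 'ft_force': array([ 0.28876288, -0.52280201,  0.24739549]), 'wrist_torque': array([-0.02215587,  0.03361287, -0.02702238]), 'grasp_force': 0.0, 'grip_width': 0.9975075295589519}
```

View pics/scene0.png

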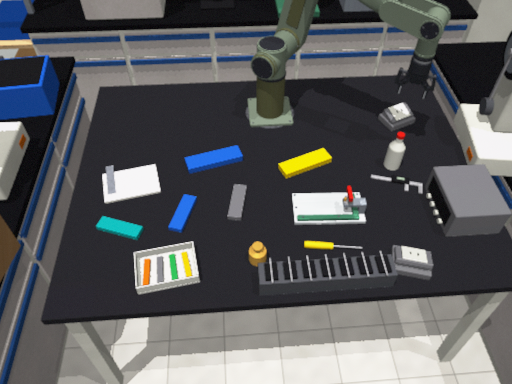

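View pics/top0.png

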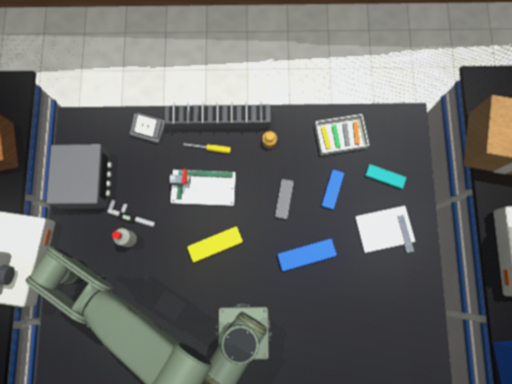

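Candidates for the blue bar in the top view are the small blue (333,189), large blue (307,255), turquoise (386,176) and yellow (215,244). The smaller blue at (333,189) fits the description; in the scene view it is at (183,212). The stop's red handle is at top (184,176) and scene (350,194). Next I measure these and check the choice in a close crop.

```bash
cat > h.py <<'E'
from cell import *
import cv2, numpy as np
from scipy.spatial.transform import Rotation as Ro
def cam(n):
    m=camera_model(n); return m["K"],np.array(m["xyz"]),Ro.from_euler("xyz",m["rotation"]).as_matrix()
def ray(n,p,z):
    K,c,R=cam(n); d=R@np.linalg.inv(K)@np.array([p[0],p[1],1.]); return c+d*(z-c[2])/d[2]
def proj(n,P):
    K,c,R=cam(n); q=K@R.T@(np.asarray(P,float)-c); return q[:2]/q[2]
def hsvmask(im,lo,hi):
    return cv2.inRange(cv2.cvtColor(im,cv2.COLOR_RGB2HSV),lo,hi)
def blobs(m,amin=8):
    c,_=cv2.findContours(m,cv2.RETR_EXTERNAL,cv2.CHAIN_APPROX_NONE)
    return [k for k in c if cv2.contourArea(k)>=amin]
E
python3 - <<'E'
from h import *
ims={n:capture(n) for n in("scene","top")}
C={"blue":((100,120,60),(125,255,255)),"green":((60,80,30),(88,255,255)),"grey":((0,0,70),(179,40,140)),"red":((0,140,90),(8,255,255))}
for n,im in ims.items():
  for c,(lo,hi) in C.items():
    for k in blobs(hsvmask(im,lo,hi)):
        (x,y),_,_=cv2.minAreaRect(k)
        z={"blue":20,"green":27,"red":115,"grey":20}[c]
        P=ray(n,(x,y),z)
        if not(250<P[0]<750 and -450<P[1]<450):continue
        w=np.array([ray(n,p[0],z)[:2] for p in k],np.float32)
        r=cv2.minAreaRect(w); print(n,c,np.round((x,y),1),"world",np.round(r[0],0),np.round(r[1],0),round(r[2],1))
print([np.round(proj(n,[0,0,0])) for n in ims])
t=ims["top"][130:215,160:360];s=ims["scene"][150:250,150:380]
cv2.imwrite("pics/c1.png",np.vstack([cv2.resize(t,(690,294),interpolation=2),cv2.resize(s,(690,300),interpolation=2)])[:,:,::-1])
E
```

```text
scene blue [182.2 212.8] world [ 572. -373.] [ 60. 175.] 71.1
scene blue [213.5 158.6] world [ 302. -255.] [102. 233.] 14.8
scene green [327.9 216.4] world [634. 156.] [ 52. 226.] 5.8
scene grey [330.  222.5] world [658. 159.] [264.  18.] 88.8
scene grey [354.7 206.5] world [591. 262.] [78. 52.] 66.2
scene grey [236.7 201.4] world [ 534. -173.] [ 53. 177.] 78.9Traceback (most recent call last):
  File "<stdin>", line 11, in <module>
  File "h.py", line 7, in ray
    K,c,R=cam(n); d=R@np.linalg.inv(K)@np.array([p[0],p[1],1.]); return c+d*(z-c[2])/d[2]
          ~~~^^^
  File "h.py", line 5, in cam
    m=camera_model(n); return m["K"],np.array(m["xyz"]),Ro.from_euler("xyz",m["rotation"]).as_matrix()
ValueError: time passes only in moves, steps and waits
```

```bash
sed -i 's/^def cam(n):/import functools\n@functools.cache\ndef cam(n):/' h.py
cat > m.py <<'E'
from h import *
ims={n:capture(n) for n in("scene","top")}
C={"blue":((100,120,60),(125,255,255)),"green":((60,80,30),(88,255,255)),"grey":((0,0,70),(179,40,140)),"red":((0,140,90),(8,255,255)),"white":((0,0,185),(179,40,255))}
for n,im in ims.items():
  for c,(lo,hi) in C.items():
    for k in blobs(hsvmask(im,lo,hi)):
        (x,y),_,_=cv2.minAreaRect(k)
        z={"blue":20,"green":27,"red":122,"grey":20,"white":15}[c]
        P=ray(n,(x,y),z)
        if not(250<P[0]<750 and -450<P[1]<350):continue
        w=np.array([ray(n,p[0],z)[:2] for p in k],np.float32)
        r=cv2.minAreaRect(w); print(n,c,np.round((x,y),1),"world",np.round(r[0],0),np.round(r[1],0),round(r[2],1))
t=ims["top"][130:215,160:360];s=ims["scene"][150:250,150:380]
cv2.imwrite("pics/c1.png",np.vstack([cv2.resize(t,(690,294),interpolation=2),cv2.resize(s,(690,300),interpolation=2)])[:,:,::-1])
E
python3 m.py
```

```text
scene blue [182.2 212.8] world [ 572. -373.] [ 60. 175.] 71.1
scene blue [213.4 158.6] world [ 302. -255.] [102. 234.] 15.3
scene green [327.9 216.5] world [637. 156.] [ 52. 225.] 7.2
scene grey [330.  222.5] world [658. 159.] [264.  18.] 88.8
scene grey [354.7 206.5] world [591. 262.] [78. 52.] 66.2
scene grey [236.7 201.4] world [ 534. -173.] [ 53. 177.] 78.9
scene grey [255.5 191.5] world [-10. 234.] [2002. 2625.] 11.6
scene red [349.6 193. ] world [610. 223.] [16. 74.] 85.1
scene white [328.5 207.5] world [583. 163.] [262. 139.] 85.9
scene white [359.5 198. ] world [547. 291.] [68. 25.] 21.6
top blue [306.4 254.5] world [ 298. -258.] [ 80. 235.] 15.1
top blue [332.4 189.3] world [ 563. -374.] [ 57. 168.] 70.7
top green [179.5 191. ] world [562. 255.] [51. 12.] 1.3
top green [209.5 173.3] world [635. 133.] [179.  18.] 87.1
top grey [220.9 210.7] world [479.  85.] [87. 42.] 65.7
top grey [241.1 200.6] world [520.   3.] [ 48. 111.] 77.2
top grey [202.5 188. ] world [575. 161.] [275. 152.] 89.3
top grey [197. 170.] world [652. 186.] [ 9. 83.] 1.1
top grey [175.9 181.7] world [603. 272.] [117.  57.] 5.6
top grey [271.7 242.4] world [384. -90.] [1218. 1724.] 2.3
top red [184.1 175.6] world [604. 222.] [13. 61.] 86.2
top white [202.5 188. ] world [576. 162.] [260. 135.] 89.3
top white [174.5 175.5] world [630. 280.] [47. 37.] 1.6
```

View pics/c1.png

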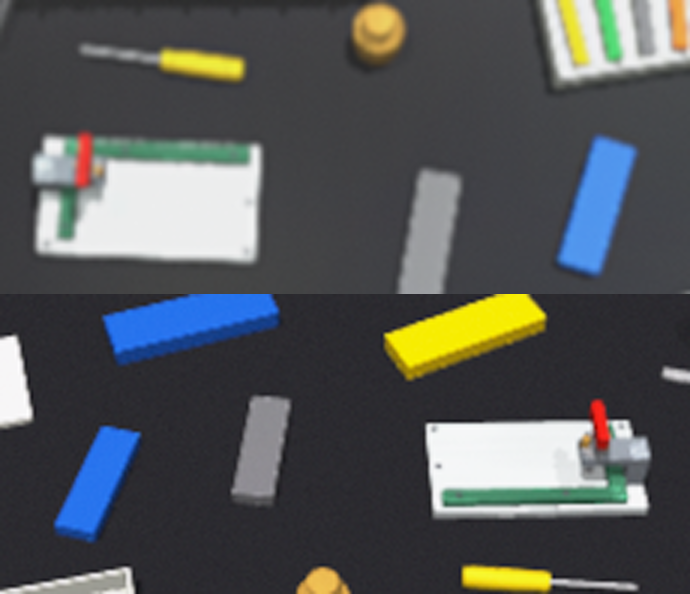

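The crop shows the small blue bar (about 160x50 mm) at crop (598,205) above and (97,483) below, which confirms the choice. The red handle is at (84,160) and (600,424), over the corner with the green fences. Next I measure the fixture edges more accurately.

```bash
cat > f.py <<'E'
from h import *
def edges(n,mask,z,center):
    k=max([b for b in blobs(mask) if cv2.pointPolygonTest(b,tuple(map(float,center)),False)>=0],key=cv2.contourArea)
    w=np.array([ray(n,p[0],z)[:2] for p in k]); 
    r=cv2.minAreaRect(w.astype(np.float32)); c=np.array(r[0]); a=np.deg2rad(r[2])
    u=np.array([np.cos(a),np.sin(a)]);v=np.array([-u[1],u[0]]); L,W=r[1]
    out=[]
    for d,e,h,g in((u,v,L/2,W/2),(-u,v,L/2,W/2),(v,u,W/2,L/2),(-v,u,W/2,L/2)):
        s=(w-c)@d; t=(w-c)@e; q=w[(s>h-7)&(abs(t)<g*0.8)]
        f=cv2.fitLine(q.astype(np.float32),cv2.DIST_HUBER,0,0.01,0.01).ravel()
        ang=np.rad2deg(np.arctan2(f[1],f[0]))%180
        out.append((np.round(d,1),len(q),round(ang,2),np.round(q.mean(0),1)))
    return r,out
if __name__=="__main__":
  for n,pf,pb in(("top",(210,193),(333,189)),("scene",(315,207),(182,212))):
    im=capture(n)
    wm=hsvmask(im,(0,0,150),(179,40,255))|hsvmask(im,(55,60,30),(90,255,255))
    wm=cv2.morphologyEx(wm,cv2.MORPH_CLOSE,np.ones((3,3)))
    for nm,m,z,p in(("plate",wm,15,pf),("bar",hsvmask(im,(100,120,60 if n=="top" else 170),(125,255,255)),20,pb)):
        try:
            r,o=edges(n,m,z,p);print(n,nm,np.round(r[0],1),np.round(r[1],1),round(r[2],1)); [print("   ",*x) for x in o]
        except Exception as e: print(n,nm,e)
E
python3 f.py; python3 - <<'E'
from h import *
for n in("top","scene"):
  for p in([607,222,111],):print(n,proj(n,p))
# two-view triangulation of handle blob centroids
a,b=(184.1,175.6),(349.6,193.0)
from scipy.optimize import least_squares
print(least_squares(lambda P:np.r_[proj("top",P)-a,proj("scene",P)-b],[600,220,110]).x)
E
```

```text
top plate [578.8 165.1] [271.4 140.7] 87.1
    [0.1 1. ] 9 2.29 [618.9 297. ]
    [-0.1 -1. ] 26 179.93 [571.9  31.4]
    [-1.   0.1] 53 87.64 [510.5 167.6]
    [ 1.  -0.1] 46 86.92 [646.4 154.6]
top bar [ 563.4 -374.2] [ 56.9 168. ] 70.7
    [0.3 0.9] 30 161.0 [ 570.7 -348.6]
    [-0.3 -0.9] 30 161.03 [ 553.2 -398.7]
    [-0.9  0.3] 11 72.51 [ 485.3 -348.4]
    [ 0.9 -0.3] 11 70.16 [ 641.6 -400.9]
scene plate [582.5 170.8] [277.6 146.7] 87.5
    [0. 1.] 8 178.85 [561.5 308.1]
    [-0. -1.] 25 177.17 [577.2  34. ]
    [-1.  0.] 53 87.61 [511.5 166.8]
    [ 1. -0.] 62 85.87 [653.7 167.9]
scene bar [ 566.8 -374. ] [ 50.6 162.1] 71.2
    [0.3 0.9] 27 161.09 [ 577.  -352.6]
    [-0.3 -0.9] 27 161.82 [ 559.8 -396.6]
    [-0.9  0.3] 10 69.2 [ 491.7 -349.1]
    [ 0.9 -0.3] 11 70.22 [ 641.5 -400.3]
top [184.56743993 175.36325078]
scene [348.70371624 194.39252032]
[605.06050717 223.99979775 116.04091373]
```

```bash
cat > d.py <<'E'
from h import *
import sys
def delta(x,y,z,yaw):
    s=read_state(); p=np.array(s["tcp_pos"]); e=s["eef_rot"]; R=Ro.from_euler("xyz",e).as_matrix()
    d=R.T@(np.array([x,y,z])-p)/10; t=-((np.deg2rad(yaw)-e[2]+np.pi)%(2*np.pi)-np.pi)
    print("t",s["clock"],"tcp",np.round(p,1),"yaw",round(np.rad2deg(e[2]),1),"q",np.round(s["qpos"],2),"F",np.round(s["ft_force"],1),"grip",round(s["grip_width"]*85,1),round(s["grasp_force"],1))
    print("shift cm",np.round(d,2),"turn",round(t,3))
if __name__=="__main__": delta(*map(float,sys.argv[1:]))
E
python3 d.py 604 224 200 177.4
```

```text
t 0.4 tcp [232.2 525.9 253.1] yaw 156.2 q [ 1.    0.21  1.54 -0.    1.39 -0.15] F [-0.6  0.6  0.1] grip 85.0 0.0
shift cm [-46.2  -12.6    5.31] turn -0.37
```

```bash
python3 -m handwheel '[[-4,-1,0.5,-0.05,-1],[-8,-2,1,-0.1,-1],[-13,-3.5,1.5,-0.15,-1],[-18,-5,2,-0.2,-1],[-23,-6.3,2.5,-0.25,-1],[-28,-7.6,3,-0.3,-1],[-33,-9,3.5,-0.33,-1],[-38,-10.4,4,-0.35,-1],[-42,-11.5,4.5,-0.37,-1],[-45,-12.3,5,-0.37,-1],[-46.2,-12.6,5.3,-0.37,-1],[-46.2,-12.6,5.3,-0.37,-1],[-46.2,-12.6,5.3,-0.37,-1]]' 60; python3 d.py 604 224 119 177.4
python3 - <<'E'
from h import *
s=capture("scene")[130:250,280:420]; cv2.imwrite("pics/s2.png",cv2.resize(s,(700,600),interpolation=2)[:,:,::-1])
E
```

```text
clock: 2.02
tcp_pos: [603.1, 225.2, 200.4]
eef_rot: [3.141, -0.0, 3.097]
ft_force: [-0.1, -0.4, -0.3]
grip_width: 1.0
grasp_force: 0.0
t 2.025 tcp [603.1 225.2 200.4] yaw 177.4 q [ 0.22  0.39  1.41  0.    1.33 -1.3 ] F [-0.1 -0.4 -0.3] grip 85.0 0.0
shift cm [-0.1  -0.12  8.14] turn 0.001
```

View pics/s2.png

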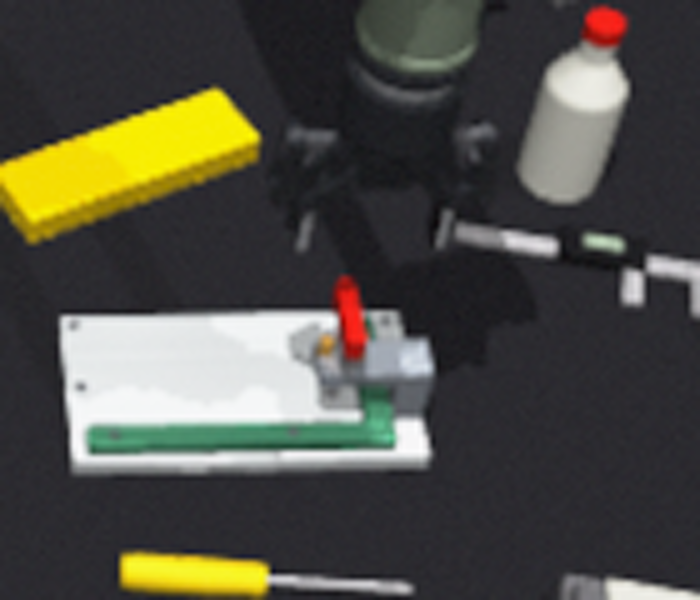

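The picture shows the gripper over the handle: the fingertips at (305,235) and (443,230) straddle the red handle at (350,320).

```bash
python3 -m handwheel '[[0.1,-0.1,2.5,0,-1],[0.1,-0.1,5,0,-1],[0.1,-0.1,7,0,-1],[0.1,-0.1,8.1,0,-1],[0.1,-0.1,8.1,0,-1],[0.1,-0.1,8.1,0,1],[0.1,-0.1,8.1,0,1],[0.1,-0.1,8.1,0,1],[0.1,-0.1,8.1,0,1],[0.1,-0.1,8.1,0,1],[0.1,-0.1,8.1,0,1],[0.1,-0.1,8.1,0,1]]' 60; python3 d.py 604 224 119 177.4
```

```text
clock: 3.58
tcp_pos: [603.3, 225.0, 120.1]
eef_rot: [3.138, 0.001, 3.096]
ft_force: [-0.3, 5.2, 1.5]
grip_width: 0.146
grasp_force: 59.8
t 3.575 tcp [603.3 225.  120.1] yaw 177.4 q [ 0.22  0.48  1.48  0.    1.19 -1.3 ] F [-0.3  5.2  1.5] grip 12.4 59.8
shift cm [-0.07 -0.1   0.11] turn -0.0
```

```bash
python3 -m handwheel '[[0,0,-0.4,0,1],[0,0,-0.8,0,1],[0,0,-1.2,0,1],[0,0,-1.6,0,1],[0,0,-1.95,0,1],[0,0,-1.95,0,1],[0,0,-1.95,0,1]]' ; python3 d.py 604 224 139.6 177.4
```

```text
clock: 4.45
tcp_pos: [603.2, 225.0, 136.7]
eef_rot: [3.138, 0.001, 3.096]
ft_force: [5.7, 7.0, -10.2]
grip_width: 0.151
grasp_force: 58.5
t 4.45 tcp [603.2 225.  136.7] yaw 177.4 q [ 0.22  0.46  1.47  0.    1.22 -1.3 ] F [  5.7   7.  -10.2] grip 12.8 58.5
shift cm [-0.08 -0.09 -0.29] turn -0.0
```

```bash
python3 -m handwheel '[[0,0,-0.15,0,1],[0,0,-0.3,0,1],[0,0,-0.3,0,1],[0,0,-0.3,0,1]]' ; python3 d.py 604 224 139.6 177.4
```

```text
clock: 4.95
tcp_pos: [603.2, 225.0, 139.4]
eef_rot: [3.138, 0.001, 3.096]
ft_force: [6.0, 5.9, -11.0]
grip_width: 0.151
grasp_force: 58.4
t 4.95 tcp [603.2 225.  139.4] yaw 177.4 q [ 0.22  0.45  1.46  0.    1.22 -1.3 ] F [  6.    5.9 -11. ] grip 12.8 58.4
shift cm [-0.09 -0.09 -0.02] turn -0.0
```

```bash
python3 -m handwheel '[[-0.15,0.15,0,-0.1,1],[-0.15,0.15,0,-0.22,1],[-0.15,0.15,0,-0.34,1],[-0.15,0.15,0,-0.46,1],[-0.15,0.15,0,-0.58,1],[-0.15,0.15,0,-0.7,1],[-0.15,0.15,0,-0.82,1],[-0.15,0.15,0,-0.94,1],[-0.15,0.15,0,-1.06,1],[-0.15,0.15,0,-1.18,1],[-0.15,0.15,0,-1.28,1],[-0.15,0.15,0,-1.35,1],[-0.15,0.15,0,-1.35,1],[-0.15,0.15,0,-1.35,1]]' ; python3 d.py 604 224 134 251.9; python3 -c "
from h import *;print(read_state()['wrist_torque'])"
```

```text
clock: 6.7
tcp_pos: [603.9, 224.4, 140.1]
eef_rot: [3.14, -0.0, -1.841]
ft_force: [3.7, 1.6, -12.0]
grip_width: 0.153
grasp_force: 67.1
t 6.7 tcp [603.9 224.4 140.1] yaw -105.5 q [ 0.22  0.46  1.46  0.    1.23 -2.65] F [  3.7   1.6 -12. ] grip 13.0 67.1
shift cm [ 0.04 -0.02  0.61] turn 0.046
[ 0.34352346 -0.82821294 -1.46747024]
```

```bash
python3 -m handwheel '[[0,0,0.3,0,1],[0,0,0.6,0,1],[0,0,0.8,0,1],[0,0,0.9,0,1],[0,0,0.9,0,1],[0,0,0.9,0,1]]' ; python3 d.py 604 224 134 251.9
```

```text
clock: 7.45
tcp_pos: [604.1, 224.5, 133.7]
eef_rot: [3.141, -0.001, -1.837]
ft_force: [-5.2, -2.1, 0.7]
grip_width: 0.149
grasp_force: 69.8
t 7.45 tcp [604.1 224.5 133.7] yaw -105.3 q [ 0.22  0.46  1.46 -0.    1.22 -2.65] F [-5.2 -2.1  0.7] grip 12.7 69.8
shift cm [ 0.05 -0.   -0.03] turn 0.049
```

```bash
python3 -m handwheel '[[0,0,0,0,0],[0,0,0,0,0],[0,0,0,0,-1],[0,0,0,0,-1],[0,0,0,0,-1],[0,0,-2,0,-1],[0,0,-5,0,-1],[0,0,-8,0,-1],[0,0,-10,0,-1],[0,0,-10,0,-1]]' ; python3 - <<'E'
from d import *
delta(565,-374,150,161.2-90)
ims=[cv2.resize(capture(n)[a:a+50,b:b+60],(400,333),interpolation=2) for n,a,b in(("top",150,150),("scene",170,320))]
cv2.imwrite("pics/s3.png",np.hstack(ims)[:,:,::-1])
E
```

```text
clock: 8.7
tcp_pos: [606.0, 225.0, 236.0]
eef_rot: [-3.137, 0.003, -1.837]
ft_force: [-0.8, 0.4, -0.9]
grip_width: 0.996
grasp_force: 0.0
t 8.7 tcp [606. 225. 236.] yaw -105.3 q [ 0.22  0.37  1.38 -0.    1.39 -2.65] F [-0.8  0.4 -0.9] grip 84.6 0.0
shift cm [ 58.88 -11.78   8.5 ] turn -3.08
```

View pics/s3.png

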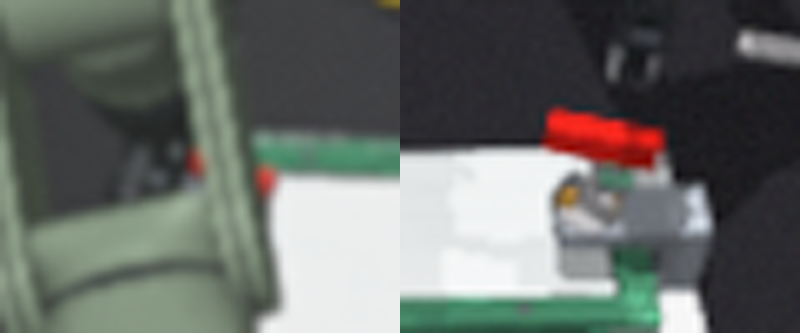

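The stop is parked: in the right half the red handle at (605,138) stands raised and turned, clear of the fingers at (635,60). Now the bar.

```bash
python3 -m handwheel '[[2,-0.4,0,0.17,-1],[5,-1,0,0.34,-1],[8,-1.6,0,0.51,-1],[11,-2.2,0,0.68,-1],[14,-2.8,0,0.85,-1],[17,-3.4,0,1.02,-1],[20,-4,0,1.19,-1],[23,-4.6,0,1.36,-1],[26,-5.2,0,1.53,-1],[29,-5.8,0,1.7,-1],[32,-6.4,0,1.87,-1],[35,-7,0,2.04,-1],[38,-7.6,0,2.21,-1],[41,-8.2,0,2.38,-1],[44,-8.8,0,2.55,-1],[47,-9.4,0,2.72,-1],[50,-10,0,2.89,-1],[53,-10.6,1,3.06,-1],[56,-11.2,2,3.23,-1],[58.9,-11.8,3,3.4,-1]]' ; python3 d.py 565 -374 150 -18.8
```

```text
clock: 11.3
tcp_pos: [562.1, -374.9, 199.9]
eef_rot: [-3.137, -0.001, 1.04]
ft_force: [0.3, 0.5, 0.8]
grip_width: 1.003
grasp_force: 0.0
t 11.3 tcp [ 562.1 -374.9  199.9] yaw 59.6 q [-0.72  0.46  1.32 -0.    1.36 -0.19] F [0.3 0.5 0.8] grip 85.2 0.0
shift cm [0.22 0.23 4.99] turn 1.368
```

```bash
python3 -m handwheel '[[0.2,0.2,0.5,0.17,-1],[0.2,0.2,1,0.34,-1],[0.2,0.2,2,0.51,-1],[0.2,0.2,3,0.68,-1],[0.2,0.2,4,0.85,-1],[0.2,0.2,5,1.02,-1],[0.2,0.2,6,1.19,-1],[0.2,0.2,7,1.37,-1],[0.2,0.2,8,1.37,-1],[0.2,0.2,8,1.37,-1],[0.2,0.2,8,1.37,-1]]' ; python3 - <<'E'
from d import *
delta(565,-374,26,-18.8)
for n,p in(("top",(333,189)),("scene",(182,212))):
    k=max(blobs(hsvmask(capture(n)[150:], (100,120,60),(125,255,255))),key=cv2.contourArea)
ims=[cv2.resize(capture(n)[a:a+75,b:b+80],(400,375),interpolation=2) for n,a,b in(("top",150,295),("scene",165,145))]
cv2.imwrite("pics/s4.png",np.hstack(ims)[:,:,::-1])
E
```

```text
clock: 12.68
tcp_pos: [565.9, -373.9, 122.6]
eef_rot: [-3.141, 0.0, -0.323]
ft_force: [0.1, 0.1, 0.4]
grip_width: 1.002
grasp_force: 0.0
t 12.675 tcp [ 565.9 -373.9  122.6] yaw -18.5 q [-0.71  0.54  1.37  0.    1.23  1.18] F [0.1 0.1 0.4] grip 85.2 0.0
shift cm [-0.08  0.04  9.66] turn 0.005
```

View pics/s4.png

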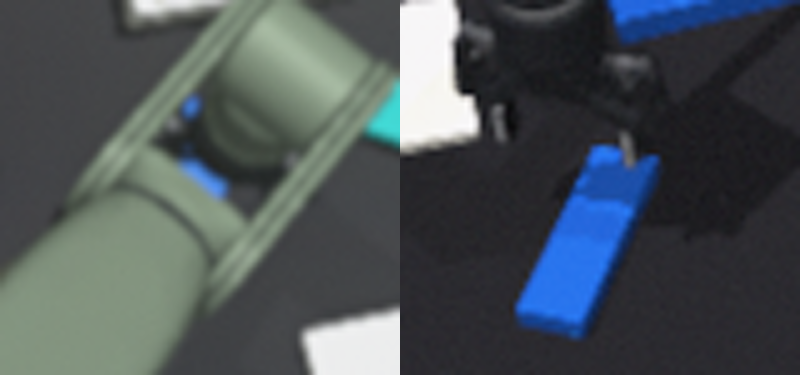

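The gripper stands over the blue bar, with the fingertips at (500,130) and (628,160) on either side once height parallax is allowed for. I descend and grip.

```bash
python3 -m handwheel '[[0,0,2,0,-1],[0,0,5,0,-1],[0,0,7.5,0,-1],[0,0,9,0,-1],[0,0,9.6,0,-1],[0,0,9.6,0,-1],[0,0,9.6,0,0],[0,0,9.6,0,1],[0,0,9.6,0,1],[0,0,9.6,0,1],[0,0,9.6,0,1]]' 50 ; python3 d.py 565 -374 26 -18.8
```

```text
clock: 14.25
tcp_pos: [566.8, -374.7, 28.3]
eef_rot: [3.141, -0.002, -0.324]
ft_force: [-1.1, -0.3, 5.1]
grip_width: 0.569
grasp_force: 54.8
t 14.25 tcp [ 566.8 -374.7   28.3] yaw -18.6 q [-0.71  0.66  1.41  0.    1.07  1.18] F [-1.1 -0.3  5.1] grip 48.4 54.8
shift cm [-0.19 -0.    0.23] turn 0.004
```

```bash
python3 -m handwheel '[[0,0,-2,0,1],[0,0,-6,0,1],[0,0,-10,0,1],[0,0,-14,0,1],[0,0,-15,0,1],[0,0,-15,0,1]]' ; python3 - <<'E'
from d import *
delta(547.6,143.4,170,87.4)
E
```

```text
clock: 15.0
tcp_pos: [565.8, -373.8, 176.8]
eef_rot: [3.142, -0.0, -0.324]
ft_force: [-0.8, -0.3, -2.5]
grip_width: 0.567
grasp_force: 54.0
t 15.0 tcp [ 565.8 -373.8  176.8] yaw -18.6 q [-0.71  0.48  1.34 -0.    1.32  1.18] F [-0.8 -0.3 -2.5] grip 48.2 54.0
shift cm [-18.2  -48.45   0.67] turn -1.85
```

```bash
python3 -m handwheel '[[-0.8,-2,0,-0.08,1],[-1.9,-5,0,-0.2,1],[-3,-8.1,0,-0.32,1],[-4.3,-11.4,0,-0.44,1],[-5.6,-14.8,0,-0.57,1],[-6.9,-18.3,0,-0.7,1],[-8.2,-21.8,0,-0.83,1],[-9.5,-25.3,0,-0.96,1],[-10.8,-28.8,0,-1.1,1],[-12.1,-32.3,0,-1.24,1],[-13.4,-35.7,0,-1.38,1],[-14.7,-39,0,-1.5,1],[-15.9,-42.2,0,-1.62,1],[-16.9,-45,0,-1.73,1],[-17.7,-47.1,0,-1.8,1],[-18.2,-48.4,0,-1.85,1],[-18.2,-48.4,0,-1.85,1],[-18.2,-48.4,0,-1.85,1]]' ; python3 - <<'E'
from d import *
delta(547.6,143.4,46,87.4)
ims=[cv2.resize(capture(n)[a:a+90,b:b+96],(400,375),interpolation=2) for n,a,b in(("top",140,150),("scene",145,290))]
cv2.imwrite("pics/s5.png",np.hstack(ims)[:,:,::-1])
E
```

```text
clock: 17.25
tcp_pos: [547.3, 142.1, 176.1]
eef_rot: [-3.14, 0.001, 1.525]
ft_force: [0.4, 0.3, -2.8]
grip_width: 0.573
grasp_force: 53.9
t 17.25 tcp [547.3 142.1 176.1] yaw 87.4 q [ 0.1   0.26  1.64 -0.    1.24  0.15] F [ 0.4  0.3 -2.8] grip 48.7 53.9
shift cm [ 0.15  0.04 13.01] turn -0.001
```

View pics/s5.png

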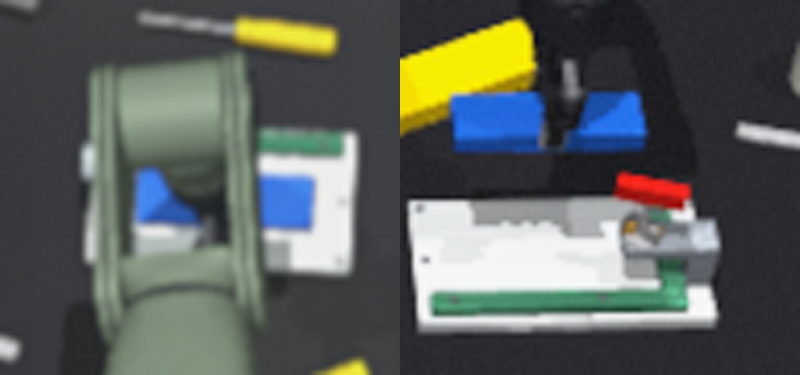

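The bar hangs level at right (548,122), parallel to the plate and clear of the handle at (653,190). I lower it.

```bash
python3 -m handwheel '[[0.1,0,3,0,1],[0.1,0,6,0,1],[0.1,0,9,0,1],[0.1,0,11.5,0,1],[0.1,0,12.6,0,1],[0.1,0,13.1,0,1],[0.1,0,13.3,0,1],[0.1,0,13.3,0,1]]' ; python3 d.py 547.6 143.4 43.3 87.4
```

```text
clock: 18.35
tcp_pos: [548.4, 143.9, 44.7]
eef_rot: [3.14, -0.0, 1.526]
ft_force: [0.4, -1.0, -2.7]
grip_width: 0.571
grasp_force: 53.9
t 18.35 tcp [548.4 143.9  44.7] yaw 87.4 q [ 0.1   0.44  1.71 -0.    0.98  0.15] F [ 0.4 -1.  -2.7] grip 48.5 53.9
shift cm [-0.05 -0.08  0.14] turn 0.0
```

```bash
python3 -m handwheel '[[0,0,0.15,0,1],[0,0,0.2,0,1],[0,0,0.2,0,1],[0,0,0.2,0,-0.5],[0,0,0.2,0,-0.5],[0,0,0.1,0,-0.5],[0,0,-2,0,-0.5],[0,0,-6,0,-0.5],[0,0,-10,0,-0.5],[0,0,-11,0,-0.5],[0,0,-11,0,-0.5]]' ; python3 d.py 547.6 143.4 43.3 87.4;sed -i 's#pics/c1.png#pics/dummy.png#' m.py; python3 m.py | egrep 'blue|green|red'
```

```text
clock: 19.73
tcp_pos: [547.9, 143.9, 154.1]
eef_rot: [3.14, -0.0, 1.526]
ft_force: [0.2, 0.0, 0.4]
grip_width: 0.747
grasp_force: 0.0
t 19.725 tcp [547.9 143.9 154.1] yaw 87.4 q [0.1  0.29 1.66 0.   1.19 0.15] F [0.2 0.  0.4] grip 63.5 0.0
shift cm [-0.05 -0.04 11.08] turn 0.0
scene blue [321.  197.5] world [538. 145.] [160.  64.] 85.9
scene blue [213.4 158.7] world [ 302. -255.] [102. 234.] 15.2
scene green [327.9 216.5] world [637. 155.] [ 52. 223.] 7.2
scene red [350.3 190.5] world [598. 228.] [61. 30.] 70.5
top blue [306.4 254.5] world [ 297. -258.] [ 80. 234.] 15.0
top blue [219.  194.5] world [546.  94.] [58. 46.] 89.3
top blue [193. 193.] world [554. 201.] [51. 41.] 1.1
top green [221.5 174. ] world [631.  83.] [79. 17.] 89.3
```

```bash
python3 d.py 503.6 143.4 154 -2.6; python3 -m handwheel '[[0,-0.5,0,0.15,-0.5],[0,-1,0,0.32,-0.5],[0,-1.5,0,0.49,-0.5],[0,-2,0,0.66,-0.5],[0,-2.5,0,0.83,-0.5],[0,-3,0,1,-0.5],[-0.1,-3.5,0,1.17,-0.5],[-0.2,-4,0,1.34,-0.5],[-0.25,-4.4,0,1.48,-0.5],[-0.25,-4.4,0,1.57,-0.5],[-0.25,-4.4,0,1.57,-0.5],[-0.25,-4.4,0,1.57,-0.5]]'; python3 d.py 503.6 143.4 47 -2.6
```

```text
t 19.825 tcp [546.4 143.7 152. ] yaw 87.4 q [ 0.1   0.29  1.66 -0.    1.19  0.15] F [-0.3  0.2  0.3] grip 63.8 0.0
shift cm [-0.22 -4.27 -0.19] turn 1.571
clock: 21.32
tcp_pos: [502.9, 143.2, 152.7]
eef_rot: [3.141, 0.002, -0.043]
ft_force: [-0.5, 0.3, -1.0]
grip_width: 0.753
grasp_force: 0.0
t 21.325 tcp [502.9 143.2 152.7] yaw -2.5 q [ 0.11  0.21  1.77 -0.    1.17  1.73] F [-0.5  0.3 -1. ] grip 64.0 0.0
shift cm [ 0.09 -0.03 10.57] turn 0.002
```

```bash
python3 -m handwheel '[[0,0,3,0,-0.5],[0,0,6,0,-0.5],[0,0,9,0,-0.5],[0,0,10.3,0,-0.5],[0,0,10.5,0,-0.5],[0,0,10.5,0,-0.5]]'; python3 d.py 503.6 143.4 47 -2.6
```

```text
clock: 22.08
tcp_pos: [504.5, 143.4, 49.7]
eef_rot: [-3.141, -0.002, -0.044]
ft_force: [0.3, 0.3, -0.3]
grip_width: 0.75
grasp_force: 0.0
t 22.075 tcp [504.5 143.4  49.7] yaw -2.5 q [ 0.11  0.36  1.82 -0.    0.96  1.73] F [ 0.3  0.3 -0.3] grip 63.8 0.0
shift cm [-0.09  0.    0.27] turn 0.001
```

```bash
python3 -m handwheel '[[0.4,0,0,0,-0.5],[0.8,0,0,0,-0.5],[1.2,0,0,0,-0.5],[1.6,0,0,0,-0.5],[2,0,0,0,-0.5],[2.4,0,0,0,-0.5],[2.8,0,0,0,-0.5],[3.2,0,0,0,-0.5],[3.6,0,0,0,-0.5],[4,0,0,0,-0.5],[4.4,0,0,0,-0.5],[4.8,0,0,0,-0.5],[5,0,0,0,-0.5],[5.2,0,0,0,-0.5]]'; python3 d.py 563.5 143 47 -2.6;python3 m.py | egrep 'blue|green|red'
```

```text
clock: 23.82
tcp_pos: [554.9, 141.2, 49.3]
eef_rot: [3.142, 0.002, -0.044]
ft_force: [-4.4, 0.5, 5.7]
grip_width: 0.753
grasp_force: 3.7
t 23.825 tcp [554.9 141.2  49.3] yaw -2.5 q [0.1  0.45 1.69 0.   1.   1.71] F [-4.4  0.5  5.7] grip 64.0 3.7
shift cm [ 0.85 -0.22  0.23] turn 0.001
scene blue [323.  206.5] world [582. 144.] [162.  62.] 85.9
scene blue [213.4 158.6] world [ 302. -255.] [102. 234.] 15.4
scene green [327.9 216.5] world [637. 156.] [ 52. 225.] 7.2
scene red [350.3 190.5] world [598. 228.] [61. 30.] 70.5
top blue [306.4 254.5] world [ 298. -258.] [ 80. 234.] 15.3
top blue [220.5 184.5] world [588.  87.] [46. 47.] 89.3
top green [223. 174.] world [631.  77.] [66. 17.] 89.3
```

```bash
python3 -m handwheel '[[0.15,0,0,0,-0.5],[0.3,0,0,0,-0.5],[0.4,0,0,0,-0.5],[0.4,0,0,0,-0.5]]'; python3 d.py 563.5 143 47 -2.6
```

```text
clock: 24.42
tcp_pos: [559.1, 140.9, 49.3]
eef_rot: [3.142, 0.002, -0.044]
ft_force: [-5.0, 0.5, 5.1]
grip_width: 0.752
grasp_force: 3.2
t 24.425 tcp [559.1 140.9  49.3] yaw -2.5 q [0.1  0.46 1.68 0.   1.   1.71] F [-5.   0.5  5.1] grip 63.9 3.2
shift cm [ 0.43 -0.23  0.23] turn 0.001
```

```bash
python3 -m handwheel '[[0.1,0,0,0,-0.5],[0.2,0,0,0,-0.5],[0.3,0,0,0,-0.5],[0.4,0,0,0,-0.5],[0.4,0,0,0,-0.5]]'; python3 d.py 563.5 143 47 -2.6
```

```text
clock: 25.05
tcp_pos: [563.1, 140.8, 49.3]
eef_rot: [3.142, 0.002, -0.044]
ft_force: [-3.6, -0.7, 5.2]
grip_width: 0.754
grasp_force: 3.2
t 25.05 tcp [563.1 140.8  49.3] yaw -2.5 q [0.1  0.46 1.67 0.   1.01 1.71] F [-3.6 -0.7  5.2] grip 64.1 3.2
shift cm [ 0.03 -0.22  0.23] turn 0.001
```

```bash
python3 -m handwheel '[[0.1,0,0,0,-0.5],[0.2,0,0,0,-0.5],[0.3,0,0,0,-0.5],[0.4,0,0,0,-0.5],[0.4,0,0,0,-0.5]]'; python3 - <<'E'
from d import *
delta(563.5,143,47,-2.6)
ims=[cv2.resize(capture(n)[a:a+60,b:b+64],(400,375),interpolation=2) for n,a,b in(("top",155,165),("scene",175,295))]
cv2.imwrite("pics/s6.png",np.hstack(ims)[:,:,::-1])
E
```

```text
clock: 25.68
tcp_pos: [565.6, 140.8, 49.2]
eef_rot: [3.142, 0.005, -0.044]
ft_force: [-7.4, -0.4, 8.4]
grip_width: 0.748
grasp_force: 5.7
t 25.675 tcp [565.6 140.8  49.2] yaw -2.5 q [0.1  0.47 1.66 0.   1.01 1.71] F [-7.4 -0.4  8.4] grip 63.6 5.7
shift cm [-0.22 -0.21  0.22] turn 0.001
```

View pics/s6.png

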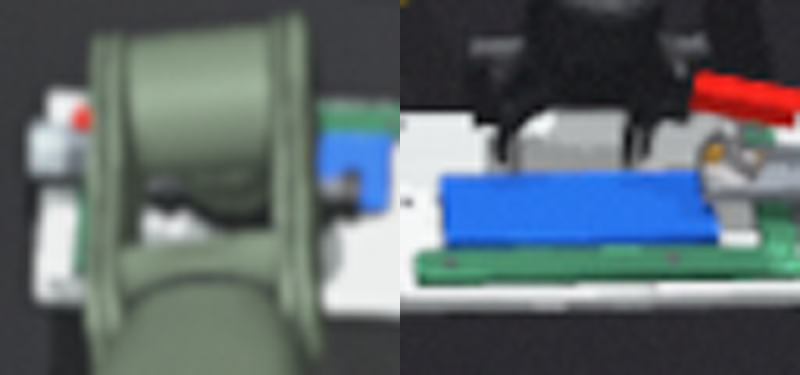

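The bar at right (580,205) lies flat along the long fence (edge near row 250), with the fingers behind it at (505,160) and (635,155), and the parked stop is clear. The force has risen, so it touches the fence. One firmer push, then I back off for the end push.

```bash
python3 -m handwheel '[[0.1,0,0,0,-0.5],[0.2,0,0,0,-0.5],[0.2,0,0,0,-0.5],[0.2,0,0,0,-0.5]]'; python3 d.py 563.5 143 47 -2.6;  python3 -m handwheel '[[-0.5,0,0,0,-0.5],[-1.5,0,0,0,-0.5],[-2,0,-3,0,-0.5],[-2,0,-7,0,-0.5],[-2,0,-8,0,-0.5]]'; python3 d.py 595 31 130 -2.6; python3 m.py | egrep 'blue'
```

```text
clock: 26.28
tcp_pos: [566.0, 140.9, 49.1]
eef_rot: [3.142, 0.009, -0.044]
ft_force: [-11.6, 0.5, 13.0]
grip_width: 0.751
grasp_force: 8.3
t 26.275 tcp [566.  140.9  49.1] yaw -2.5 q [0.1  0.47 1.66 0.   1.02 1.71] F [-11.6   0.5  13. ] grip 63.8 8.3
shift cm [-0.26 -0.2   0.22] turn 0.001
clock: 26.9
tcp_pos: [551.5, 141.4, 131.7]
eef_rot: [-3.141, -0.006, -0.044]
ft_force: [0.0, 0.8, 0.5]
grip_width: 0.744
grasp_force: 0.0
t 26.9 tcp [551.5 141.4 131.7] yaw -2.5 q [ 0.1   0.32  1.67 -0.    1.15  1.71] F [0.  0.8 0.5] grip 63.3 0.0
shift cm [ 4.84 10.84  0.19] turn 0.001
scene blue [323.5 208.5] world [592. 144.] [160.  52.] 85.9
scene blue [213.5 158.6] world [ 302. -255.] [102. 234.] 15.2
top blue [306.4 254.5] world [ 297. -258.] [ 80. 234.] 15.0
top blue [220. 182.] world [599.  90.] [58. 51.] 89.3
```

```bash
python3 -m handwheel '[[1,2,0,0,0.5],[2,4,0,0,1],[3,6,0,0,1],[4,8,0,0,1],[4.8,10,0,0,1],[4.8,10.7,0,0,1],[4.8,10.7,3,0,1],[4.8,10.7,6,0,1],[4.8,10.7,8,0,1],[4.8,10.7,8.6,0,1],[4.8,10.7,8.6,0,1]]'; python3 d.py 596.5 71.5 46 -2.6
```

```text
clock: 28.38
tcp_pos: [592.9, 32.4, 42.9]
eef_rot: [-3.142, -0.0, -0.044]
ft_force: [0.6, -0.4, 0.6]
grip_width: 0.002
grasp_force: 0.0
t 28.375 tcp [592.9  32.4  42.9] yaw -2.5 q [-0.09  0.49  1.64  0.    1.01  1.52] F [ 0.6 -0.4  0.6] grip 0.2 0.0
shift cm [ 0.18 -3.93 -0.31] turn 0.001
```

```bash
python3 -m handwheel '[[0.1,-0.4,0,0,1],[0.2,-0.8,0,0,1],[0.2,-1.2,0,0,1],[0.2,-1.6,0,0,1],[0.2,-2,0,0,1],[0.2,-2.4,0,0,1],[0.2,-2.8,0,0,1],[0.2,-3.2,0,0,1],[0.2,-3.2,0,0,1]]'; python3 d.py 596.5 71.5 46 -2.6;python3 -m handwheel '[[0,-0.1,0,0,1],[0,-0.2,0,0,1],[0,-0.3,0,0,1],[0,-0.3,0,0,1]]'; python3 d.py 596.5 71.5 46 -2.6
```

```text
clock: 29.5
tcp_pos: [596.0, 64.8, 42.6]
eef_rot: [-3.141, 0.0, -0.044]
ft_force: [-0.2, -0.5, -0.9]
grip_width: 0.0
grasp_force: 0.0
t 29.5 tcp [596.   64.8  42.6] yaw -2.5 q [-0.04  0.5   1.63  0.    1.01  1.58] F [-0.2 -0.5 -0.9] grip 0.0 0.0
shift cm [ 0.02 -0.67 -0.34] turn 0.001
clock: 30.0
tcp_pos: [596.1, 67.3, 42.6]
eef_rot: [-3.141, 0.0, -0.044]
ft_force: [0.8, -0.6, -0.8]
grip_width: 0.001
grasp_force: 0.3
t 30.0 tcp [596.1  67.3  42.6] yaw -2.5 q [-0.03  0.5   1.62  0.    1.01  1.58] F [ 0.8 -0.6 -0.8] grip 0.1 0.3
shift cm [ 0.02 -0.42 -0.34] turn 0.001
```

```bash
python3 - <<'E'
from d import *
ims=[cv2.resize(capture(n)[a:a+60,b:b+64],(400,375),interpolation=2) for n,a,b in(("top",155,175),("scene",175,295))]
cv2.imwrite("pics/s7.png",np.hstack(ims)[:,:,::-1])
E
python3 m.py | egrep 'blue'
```

```text
scene blue [329. 208.] world [591. 165.] [163.  57.] 85.9
scene blue [213.4 158.7] world [ 302. -255.] [102. 234.] 15.4
top blue [306.4 254.5] world [ 298. -258.] [ 80. 234.] 15.0
top blue [212. 180.] world [608. 123.] [42. 25.] 89.3
top blue [191.6 180.6] world [606. 207.] [56. 55.] 81.6
```

View pics/s7.png

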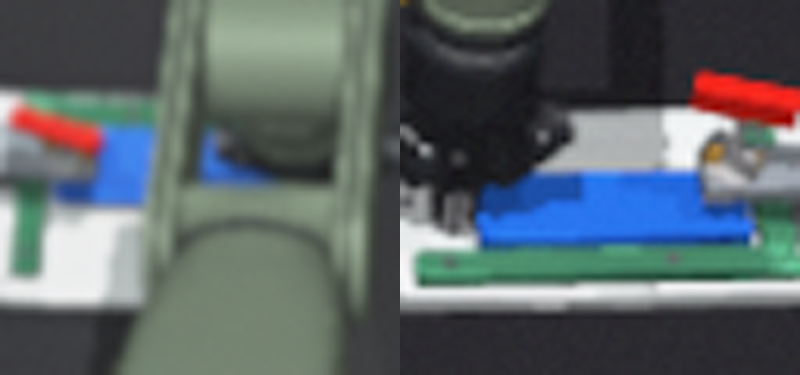

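The bar slides in front of the shut fingers, its ends at right (480,220) and (750,220), a few mm short of the end fence at about (765,225). I keep pushing until the force builds.

```bash
for i in 1; do python3 -m handwheel '[[0,-0.1,0,0,1],[0,-0.2,0,0,1],[0,-0.3,0,0,1],[0,-0.4,0,0,1],[0,-0.4,0,0,1]]';done; python3 d.py 596.5 71.5 46 -2.6; python3 -m handwheel '[[0,-0.1,0,0,1],[0,-0.2,0,0,1],[0,-0.2,0,0,1]]';python3 d.py 596.5 71.5 46 -2.6
```

```text
clock: 30.82
tcp_pos: [596.5, 71.3, 42.8]
eef_rot: [-3.141, 0.0, -0.044]
ft_force: [-0.9, -0.8, -0.3]
grip_width: -0.003
grasp_force: 0.2
t 30.825 tcp [596.5  71.3  42.8] yaw -2.5 q [-0.03  0.51  1.62  0.    1.01  1.59] F [-0.9 -0.8 -0.3] grip -0.2 0.2
shift cm [ 0.   -0.02 -0.32] turn 0.001
clock: 31.2
tcp_pos: [596.6, 73.3, 42.8]
eef_rot: [-3.141, -0.0, -0.044]
ft_force: [0.2, -0.2, -1.1]
grip_width: -0.004
grasp_force: 0.3
t 31.2 tcp [596.6  73.3  42.8] yaw -2.5 q [-0.02  0.51  1.62  0.    1.01  1.59] F [ 0.2 -0.2 -1.1] grip -0.3 0.3
shift cm [-0.    0.18 -0.32] turn 0.001
```

```bash
python3 -m handwheel '[[0,-0.1,0,0,1],[0,-0.2,0,0,1],[0,-0.3,0,0,1],[0,-0.3,0,0,1]]'; python3 -m handwheel '[[0,-0.1,0,0,1],[0,-0.2,0,0,1],[0,-0.2,0,0,1]]';python3 d.py 596.5 71.5 46 -2.6;python3 m.py | egrep 'blue'
```

```text
clock: 31.7
tcp_pos: [596.6, 74.0, 42.8]
eef_rot: [3.138, 0.0, -0.044]
ft_force: [-0.7, -7.9, 0.9]
grip_width: 0.001
grasp_force: 3.9
clock: 32.08
tcp_pos: [596.6, 74.3, 42.9]
eef_rot: [3.135, 0.001, -0.043]
ft_force: [-1.2, -12.4, 1.9]
grip_width: -0.001
grasp_force: 6.5
t 32.075 tcp [596.6  74.3  42.9] yaw -2.5 q [-0.02  0.51  1.62 -0.01  1.02  1.6 ] F [ -1.2 -12.4   1.9] grip -0.1 6.5
shift cm [ 0.    0.28 -0.31] turn 0.002
scene blue [331. 208.] world [591. 172.] [164.  57.] 85.9
scene blue [213.4 158.7] world [ 302. -255.] [102. 234.] 15.4
top blue [306.5 254.6] world [ 297. -258.] [ 79. 235.] 15.1
top blue [210.  179.5] world [610. 131.] [42. 30.] 89.3
top blue [189. 181.] world [605. 218.] [57. 51.] 89.3
```

```bash
python3 -m handwheel '[[0,0.7,0,0,1],[0,1.5,0,0,1],[0,1.5,-3,0,1],[0,1.5,-7,0,1],[0,1.5,-9,0,0.5],[0,1.5,-9,0,-0.5]]'; python3 d.py 547 141 130 -2.55
```

```text
clock: 32.92
tcp_pos: [597.5, 63.3, 134.7]
eef_rot: [-3.141, -0.004, -0.044]
ft_force: [-0.1, 0.2, -0.4]
grip_width: 0.421
grasp_force: 0.0
t 32.925 tcp [597.5  63.3 134.7] yaw -2.5 q [-0.04  0.38  1.58  0.    1.18  1.58] F [-0.1  0.2 -0.4] grip 35.8 0.0
shift cm [-5.39 -7.54  0.45] turn 0.001
```

```bash
python3 -m handwheel '[[-1.5,-2,0,0,-0.5],[-3,-4,0,0,-0.5],[-4.5,-6,0,0,-0.5],[-5.4,-7.5,0,0,-0.5],[-5.4,-7.5,0.5,0,-0.5],[-5.4,-7.5,3,0,-0.5],[-5.4,-7.5,6,0,-0.5],[-5.4,-7.5,8.2,0,-0.5],[-5.4,-7.5,8.6,0,-0.5],[-5.4,-7.5,8.6,0,-0.5],[-5.4,-7.5,8.6,0,-0.5]]'; python3 d.py 566 141 48 -2.55
```

```text
clock: 34.3
tcp_pos: [546.7, 140.4, 48.0]
eef_rot: [-3.141, -0.002, -0.044]
ft_force: [0.4, -0.4, 0.1]
grip_width: 0.752
grasp_force: 0.0
t 34.3 tcp [546.7 140.4  48. ] yaw -2.5 q [ 0.1   0.43  1.72 -0.    0.99  1.71] F [ 0.4 -0.4  0.1] grip 63.9 0.0
shift cm [ 1.93 -0.14  0.  ] turn 0.0
```

```bash
python3 -m handwheel '[[0.4,0,0,0,-0.5],[0.8,0,0,0,-0.5],[1.2,0,0,0,-0.5],[1.5,0,0,0,-0.5],[1.7,0,0,0,-0.5],[1.9,0,0,0,-0.5],[2.1,0,0,0,-0.5],[2.3,0,0,0,-0.5],[2.3,0,0,0,-0.5]]';python3 d.py 566 141 48 -2.55
```

```text
clock: 35.42
tcp_pos: [563.9, 139.7, 45.8]
eef_rot: [3.141, 0.011, -0.044]
ft_force: [-10.0, 1.0, 7.9]
grip_width: 0.749
grasp_force: 5.2
t 35.425 tcp [563.9 139.7  45.8] yaw -2.5 q [0.09 0.47 1.67 0.   1.01 1.71] F [-10.    1.    7.9] grip 63.7 5.2
shift cm [ 0.2  -0.14 -0.22] turn 0.0
```

```bash
python3 -m handwheel '[[0.1,0,0,0,-0.5],[0.2,0,0,0,-0.5],[0.2,0,0,0,-0.5]]';python3 d.py 566 141 48 -2.55; python3 -m handwheel '[[-0.5,0,0,0,-0.5],[-1.5,0,0,0,-0.5],[-2.5,0,-1,0,-0.5],[-3,0,-5,0,-0.5],[-3,0,-9,0,-0.5],[-3,0,-10,0,-0.5]]'; python3 d.py 597 59 130 -2.55
```

```text
clock: 35.8
tcp_pos: [564.1, 139.7, 45.7]
eef_rot: [3.141, 0.015, -0.044]
ft_force: [-15.2, 1.1, 11.6]
grip_width: 0.75
grasp_force: 7.4
t 35.8 tcp [564.1 139.7  45.7] yaw -2.5 q [0.09 0.48 1.66 0.   1.02 1.71] F [-15.2   1.1  11.6] grip 63.7 7.4
shift cm [ 0.18 -0.14 -0.23] turn 0.0
clock: 36.55
tcp_pos: [542.9, 141.0, 151.0]
eef_rot: [-3.14, -0.008, -0.044]
ft_force: [0.5, 0.4, -0.1]
grip_width: 0.752
grasp_force: 0.0
t 36.55 tcp [542.9 141.  151. ] yaw -2.5 q [ 0.1   0.28  1.68 -0.    1.18  1.71] F [ 0.5  0.4 -0.1] grip 63.9 0.0
shift cm [5.75 7.95 2.14] turn 0.0
```

```bash
python3 -m handwheel '[[1.5,2,0,0,0.5],[3,4,0,0,1],[4.5,6,0,0,1],[5.75,8,1,0,1],[5.75,8,4,0,1],[5.75,8,7,0,1],[5.75,8,9.5,0,1],[5.75,8,10.7,0,1],[5.75,8,10.8,0,1],[5.75,8,10.8,0,1],[5.75,7.7,10.8,0,1],[5.75,7.4,10.8,0,1],[5.75,7.1,10.8,0,1],[5.75,6.8,10.8,0,1],[5.75,6.5,10.8,0,1],[5.75,6.3,10.8,0,1],[5.75,6.3,10.8,0,1]]';python3 d.py 597 74.3 43 -2.55
```

```text
clock: 38.67
tcp_pos: [595.1, 73.9, 38.8]
eef_rot: [3.139, 0.0, -0.044]
ft_force: [-1.3, -5.7, 1.6]
grip_width: 0.0
grasp_force: 2.3
t 38.675 tcp [595.1  73.9  38.8] yaw -2.5 q [-0.02  0.51  1.63 -0.    1.01  1.6 ] F [-1.3 -5.7  1.6] grip 0.0 2.3
shift cm [ 0.19 -0.05 -0.42] turn 0.001
```

```bash
python3 -m handwheel '[[0,-0.1,0,0,1],[0,-0.2,0,0,1],[0,-0.2,0,0,1],[0,0.5,0,0,1],[0,1.5,0,0,1],[0,1.5,-3,0,1],[0,1.5,-7,0,1],[0,3,-11,0,1],[-3,6,-15,0,1],[-6,11,-18,0,1],[-9,16,-20,0,1],[-12,21,-20,0,1],[-15,26,-20,0,1],[-15,26,-20,0,1],[-15,26,-20,0,1]]'; python3 - <<'E'
from f import *
from d import delta
delta(597,74,43,-2.5)
for n,pf,pb in(("top",(210,193),(205,181)),("scene",(315,207),(331,208))):
    im=capture(n)
    r,o=edges(n,hsvmask(im,(100,120,60 if n=="top" else 170),(125,255,255)),35,pb)
    print(n,np.round(r[0],1),np.round(r[1],1),r[2]);[print("   ",*x) for x in o]
ims=[cv2.resize(capture(n)[a:a+60,b:b+80],(400,300),interpolation=2) for n,a,b in(("top",155,160),("scene",175,290))]
cv2.imwrite("pics/s8.png",np.hstack(ims)[:,:,::-1])
E
```

```text
clock: 40.55
tcp_pos: [433.8, -177.8, 238.8]
eef_rot: [-3.141, -0.001, -0.045]
ft_force: [0.6, -1.7, -0.1]
grip_width: -0.001
grasp_force: 0.0
t 40.55 tcp [ 433.8 -177.8  238.8] yaw -2.6 q [-0.57 -0.01  1.81  0.    1.34  1.04] F [ 0.6 -1.7 -0.1] grip -0.1 0.0
shift cm [ 15.15 -25.88  19.61] turn -0.002
top [600.  165.4] [156.1  52.3] 87.169921875
    [0. 1.] 3 136.33 [587.5 242.7]
    [-0. -1.] 10 0.29 [597.6  88.4]
    [-1.  0.] 31 88.36 [576.1 166.1]
    [ 1. -0.] 26 86.17 [623.5 156.3]
scene [603.2 167.3] [160.8  47. ] 85.91620635986328
    [0.1 1. ] 3 28.63 [618.3 243.8]
    [-0.1 -1. ] 8 171.4 [595.4  88.9]
    [-1.   0.1] 31 85.92 [579.5 162.1]
    [ 1.  -0.1] 35 88.69 [625.1 165. ]
```

View pics/s8.png

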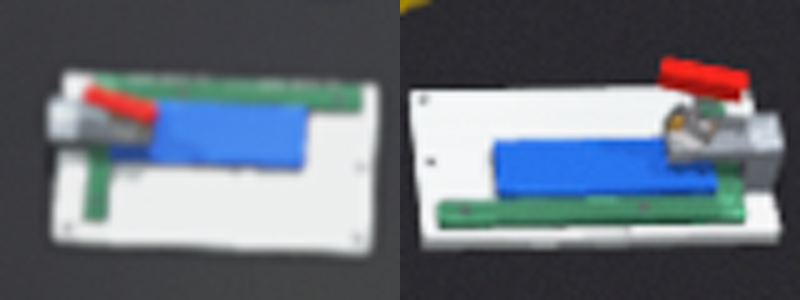

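The picture shows the blue bar flat and flush with both green fences (left (205,133), right (605,167)). The red handle is parked up and turned, and the gripper is clear. The measured centre of about (601,166) matches home, so I hand in.

```bash
python3 -c "
from cell import *
print(sign_off())"
```

```text
the job is handed in; nothing more can be done
None
```

The job is handed in at about 41 s of the 72 s allowed: the stop is parked up in its rest notch, the blue bar lies flat and flush against both green fences, the robot is clear of everything, and the final pictures and contact forces agree; no verdict was returned, and I did not re-measure the other loose things at the end.

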